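# Clamp the wooden bear in the jig

## Task

Push the flat wooden bear along its channel with a fingertip until its feet sit flush against the stop of the jig. Then push the clamp's upright handle over, past its dead point, until it snaps down into lock and the rubber foot holds the bear. Only push: do not pick up, tip or pry the bear, and leave the spool, jar and glue bottle where they stand.

Things in the scene. Friction and masses are not known exactly. Their poses are not given: they have to be found in the camera images.
- jig: Plywood board fixed to the table, 330 x 120 x 18 mm. Origin on the table top, z up; +x is the way the bear is pushed and the handle swings. Board: x -200 to +130, y -60 to +60, top at z 18 mm. Two guides 12 mm high, inner faces at y -37 and +37, x -125 to +5 mm, form a channel. Steel toggle clamp on y = 0 beyond the stop.
- stop (a point): Middle of the end stop's face towards the bear, at board-top height: x +5, y 0, z 18 mm in the jig frame. The stop is a wooden bar 22 mm high and 12 mm thick across the channel.
- bear: Loose flat bear of 18 mm wood lying in the channel, about 70 g, 110 mm long, body 70 mm wide. Origin mid-length at its underside, z up; +x to its straight feet edge (55 mm off), which faces the stop; -x to its round crown (55 mm off, head radius 26, ears reach 48). Home: origin at x -50 mm in the jig frame; it starts 30 to 50 mm short. Slides easily (under 1 N), 2 mm play each side.
- handle (a joint): Clamp handle angle (rad). 0: open, upright, leaning 0.26 back over the bear. Grows as it swings about the jig's y axis towards the jig's +x and down. Sprung over-centre: below the dead point (about 1.2) it springs back to 0, above it snaps to the lock stop at 1.66 (0.17 above level). Push at the grip: 3 to 5 N, vanishing at the dead point. It brings the clamp arm down.
- handle_hinge (a point): Centre of the handle's hinge: x 55, y 0, z 58 mm in the jig frame.
- handle_grip (a point): Point on the handle's axis inside its round black grip, 115 mm from the hinge. The grip is 20 mm thick and runs from 68 to 136 mm from the hinge; z points along the handle away from the hinge.
- clamp_arm: Steel clamp arm 80 mm long, linked to the handle; origin on its hinge at x 35, y 0, z 55 mm in the jig frame. -x points along it to its end. Handle open: it rises at 0.9 rad above level on the bear's side, its end about 125 mm above the table. Locked: level, over the bear.
- foot: Sprung rubber-tipped foot (18 mm across) near the end of the clamp arm, 70 mm from the arm's hinge. Origin on the arm's centre line; rubber face 21.5 mm below it. Locked, it presses with about 5 N on the belly of a bear that is home.
- spool: Bystander: wooden thread spool, 32 mm across, 42 mm tall, standing on the table beside the jig; origin at the centre of its underside.
- jar: Bystander: small glass jar, 60 mm across, 55 mm tall, standing on the table; origin at the centre of its underside.
- glue: Bystander: white glue bottle, 44 mm across, 100 mm tall, standing on the table; origin at the centre of its underside.
Mind the look-alikes: they are no part of the job. Of the things like the bear, leave any that is pink, purple or red; of the rest the larger one is meant.

How it is judged:
By the outcome, as a careful person would: the job done as asked, in the order asked, and still so for the second after the job is handed in, with the robot touching nothing.
It also fails if it takes over 45 s, if anything falls off the work surface, if the arm or the gripper's body presses on something with over 40 N, if the wrist force passes 120 N, or if a joint passes its speed limit or range.

## Robot

A 6-joint arm with a two-finger parallel gripper is mounted at the origin on the work surface. World frame = base frame: x ahead of the robot, y to its left, z up, the work surface at z = 0. Lengths are in mm, angles in degrees, forces in N, time in s.
With the tool pointing down it reaches from about 350 to 850 mm from the base axis. Payload 8.1 kg.
Tool frame: the origin (TCP) lies midway between the tips of the shut fingers; the grasp point (between the pads) lies 19 mm behind it (r.grasp_offset is the distance from the TCP to the grasp point, in mm); z points along the fingers, x is the direction in which the jaws open and shut, and the axes are right-handed (so a half turn about z gives the same grasp; the last joint's range is limited). The gripper opens to 85 mm and grips with 20 to 120 N. Pads are 22 mm wide; open, the fingers measure 114 mm over their backs; the gripper's body (76 mm by 85 mm) begins 54 mm behind the grasp point. The pads swing forward as they close: fully open they stand 13 mm farther back than shut.
Start: joints at [69.076, 7.471, 85.268, -0, 87.261, -4.893], TCP at [165.676, 576.677, 210.892] pointing down, gripper open.
Joint ranges: [-169.43, 169.43], [-51.17, 129.36], [1.28, 143.12], [-76.62, 256.62], [0, 156.53], [-152.29, 152.29]. Speed limits (degrees/s): [136.94, 136.94, 159.86, 180, 180, 180].

## Interface

Orientations are given as [roll, pitch, yaw] about the fixed x, y, z axes, in that order (R = Rz(yaw) Ry(pitch) Rx(roll)).
In Python, from bench import r, optics, hand_in gives the robot as it stands.
- The arm moves only by the shell command python3 -m pendant 'ROWS' [FORCE]. ROWS is JSON, a list of rows, each a list of 5 numbers: the opening, from 0 (shut) to 1 (fully open), then the shift along the tool's x, y, z in mm, then the turn about the tool's z in degrees. A call has 1 to 10 rows; each row shifts and turns the commanded pose from where the row before left it, along the tool's axes as they then stand; what a row does not reach is not made up. A row lasts 1/10 s, in which the tool goes at most 50 mm and 8.59 degrees, less where a joint would pass 70% of its speed; a pose out of reach is approached as far as the arm can. A call with a gripper value outside its range is refused whole. The fingers move at their own pace and stop on an object; FORCE is the grip in N (left out, the last holds). Time passes only in rows, so rows that do not move let the fingers close. It gives the time, the measured TCP pose, the force and the opening at its end, in the units of the state.
- r.sense(): the state, without advancing time (a new reading comes with each control period).
- optics.snapshot(name): name is "side" or "top"; returns (picture, depth): 400x640x3 uint8, blue, green, red; 400x640 float32, mm along the optical axis (not along the pixel's ray), 0 where there is no reading.
- optics.camera_params(name): a dict with "camera_matrix" (3x3 intrinsics, pixels), "eye" and "orientation" of the camera in the world. Camera axes: x right, y down, z forward; pixel columns grow to the right and rows downward; lengths in mm; the calibration is good to about 2 mm. A picture is of the moment at which its call begins. camera_params takes no time and is no camera call.
- hand_in(): hands the job in, once; it reports no verdict.
Trained networks look in the newest picture that a camera, given by its name, has taken for a name from the list of things; names that differ only in an ending like _2 or _b are one class to them, and where a whole thing is asked for, a point or a joint stands for the part that bears it (a point fixed in the world has none). Each returns a list of dicts, best first, with "score" (0 to 1); they miss things now and then, are a little off and sometimes report something else, mostly with a low value. They report only what shows in the picture. A call takes as long as a camera call. They do not tell look-alikes from the thing itself.
- optics.search_frame(camera, query): "at" ([x, y, z] in mm, in world coordinates, good to about 4 mm: the middle of the surface that is visible of it).
The state is a dict: "time": time; "joint_pos": joint angles; "qd": joint speeds; "joint_efforts": joint torques, N m; "tool_pos": TCP position; "tcp_rot": TCP orientation; "ft_force": force on the tool from outside, world axes, zero at the start; "wrist_torque": the same for the moment, N m; "finger_gap": finger opening in mm.
Only numpy, scipy, OpenCV 4.12 (cv2) and the standard library are available. Lean on these libraries where they do the work, as an engineer would, in place of code of your own. Each camera call takes 0.05 s, during which the arm holds its last target. There are 200 camera calls.

## Working session

There is one attempt and no reset: what is moved stays moved. The work goes in short steps, Python scripts to look and compute and a shell command to move; the robot and the scene stay as the last step left them, time stands still between calls to the robot, and variables do not carry over. Pictures are saved under pics/ and viewed, about 8 in all and at most 12, crops included, and the job is handed in when it is done.

```bash
mkdir -p pics; ls
cat > h.py <<'E'
from bench import r, optics, hand_in
import numpy as np, cv2
from scipy.spatial.transform import Rotation as R
def snap(c,n=None):
    p,d=optics.snapshot(c)
    if n: cv2.imwrite(f'pics/{n}.png',p)
    return p,d
def cam(c):
    q=optics.camera_params(c); K=np.array(q['camera_matrix']); o=q['orientation']
    o=np.array(o); M=o if o.shape==(3,3) else R.from_euler('xyz',o,degrees=True).as_matrix()
    return K,np.array(q['eye']),M
def world(c,d):
    K,e,M=cam(c); v,u=np.mgrid[0:400,0:640]
    P=np.stack([(u-K[0,2])/K[0,0]*d,(v-K[1,2])/K[1,1]*d,d],-1)
    return P@M.T+e
def proj(c,X):
    K,e,M=cam(c); p=(np.atleast_2d(X)-e)@M; return (p[:,:2]/p[:,2:])@K[:2,:2].T+K[:2,2]
E
python3 - <<'E'
from h import *
ps=[]
for c in ('top','side'):
    print(c,optics.camera_params(c))
    p,d=snap(c); ps.append(p); np.save(c+'.npy',d); cv2.imwrite(f'pics/{c}0.png',p)
    for q in ('bear','jig','handle','handle_grip','clamp_arm','spool','jar','glue'):
        print(c,q,[(np.round(x['at']),round(x['score'],2),proj(c,x['at']).round()[0].tolist()) for x in optics.search_frame(c,q)])
print(r.sense())
E
```

```text
pics
top {'camera_matrix': array([[478.53372274,   0.        , 321.27439375],
       [  0.        , 478.53372274, 191.50531314],
       [  0.        ,   0.        ,   1.        ]]), 'eye': array([ 325.94529837,  -57.13534027, 1045.46624833]), 'orientation': array([-166.45360844,    0.32852108,  -91.61028544])}
top bear [(array([ 490., -247.,   18.]), 0.8, [409.0, 226.0]), (array([735., -24.,  11.]), 0.8, [304.0, 125.0]), (array([340., -94.,  12.]), 0.74, [342.0, 300.0]), (array([500., -17.,  37.]), 0.63, [303.0, 224.0]), (array([324., 154.,  19.]), 0.59, [223.0, 311.0]), (array([533.,  55., 107.]), 0.46, [265.0, 202.0])]
top jig [(array([518.,  53.,  18.]), 0.56, [271.0, 218.0])]
top handle [(array([529.,  87., 185.]), 0.46, [243.0, 196.0])]
top handle_grip [(array([534.,  88., 182.]), 0.74, [242.0, 194.0])]
top clamp_arm [(array([530.,  57., 107.]), 0.66, [264.0, 204.0]), (array([522.,  52.,  16.]), 0.26, [271.0, 216.0])]
top spool [(array([408., -10.,  44.]), 0.65, [300.0, 267.0])]
top jar [(array([602., -63.,  57.]), 0.89, [323.0, 174.0]), (array([503., -19.,  35.]), 0.43, [304.0,
[... 1167 characters left out ...]
,  52.]), 0.95, [340.0, 174.0])]
{'time': 0.9, 'joint_pos': array([ 6.90751327e+01,  7.46983456e+00,  8.52668947e+01, -9.50951734e-04,
        8.72614770e+01, -4.89283634e+00]), 'qd': array([ 0.07944177,  0.01833743, -0.10626348,  0.05949284,  0.12883536,
       -0.0352334 ]), 'joint_efforts': array([-1.04097409e-03, -5.69303977e+01, -5.00879467e+01, -2.93727726e-04,
        1.01848953e-03,  2.21068092e-05]), 'tool_pos': array([165.69162347, 576.68092633, 210.91480317]), 'tcp_rot': array([ 1.79998901e+02, -1.70621551e-03,  7.39680145e+01]), 'ft_force': array([0.6452638 , 0.31801585, 0.46235607]), 'wrist_torque': array([-0.05360124,  0.00347455,  0.04053969]), 'finger_gap': 85.14617292851453}
```

View pics/top0.png

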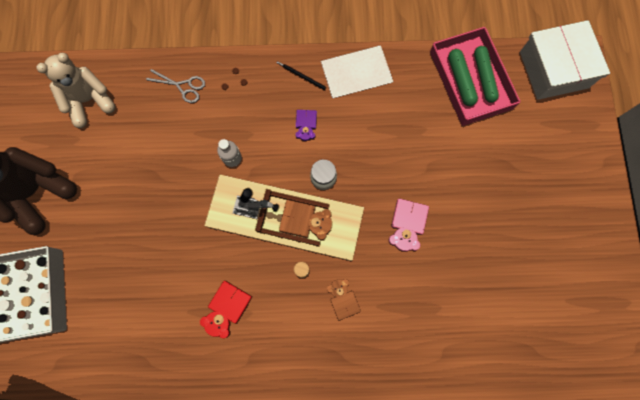

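View pics/side0.png

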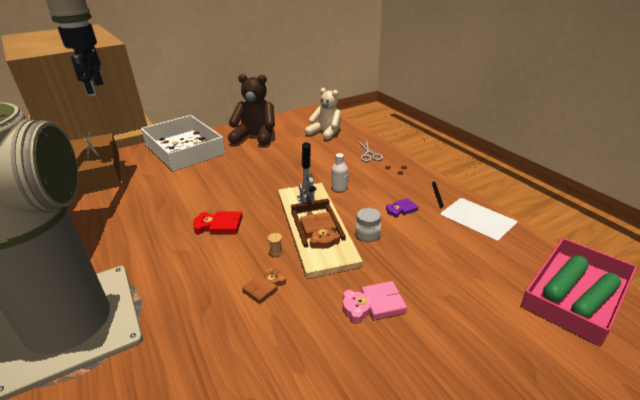

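Top view: the bear-like things are the brown one in the jig channel (307,220), a smaller brown one (343,300), pink (409,226), red (225,312) and purple (306,125). The larger brown one in the channel is the one I want. The clamp is at (245,205), the spool at (301,270), the jar at (323,175) and the glue at (229,153).

```bash
cat > fit.py <<'E'
from h import *
p=cv2.imread('pics/top0.png'); d=np.load('top.npy'); W=world('top',d)
h=cv2.cvtColor(p,cv2.COLOR_BGR2HSV)
m=(h[...,0]>17)&(h[...,0]<35)&(h[...,2]>150)&(h[...,1]>60); m[:170]=0;m[265:]=0;m[:,:200]=0;m[:,370:]=0
# pixel ray intersect z=18
K,e,M=cam('top'); v,u=np.mgrid[0:400,0:640]
ray=np.stack([(u-K[0,2])/K[0,0],(v-K[1,2])/K[1,1],np.ones_like(u)],-1)@M.T
B=e+ray*((18-e[2])/ray[...,2])[...,None]
n,l,s,c=cv2.connectedComponentsWithStats(m.astype('uint8'))
print([x for x in s.tolist() if x[4]>50])
pts=B[m][:,:2].astype(np.float32)
print('z',np.median(W[m][:,2]))
(cx,cy),(w,hh),a=cv2.minAreaRect(pts); print(cx,cy,w,hh,a)
bx=cv2.boxPoints(((cx,cy),(w,hh),a)); print(bx)
# axis toward +x jig (world +y)
es=[bx[1]-bx[0],bx[2]-bx[1]]; ex=max(es,key=np.linalg.norm); ex=ex/np.linalg.norm(ex); ex*=np.sign(ex[1])
o=np.array([cx,cy])+ex*35; yaw=np.degrees(np.arctan2(ex[1],ex[0])); print('jig',o,'yaw',yaw)
J=np.eye(4); J[:2,0]=ex; J[:2,1]=[-ex[1],ex[0]]; J[:2,3]=o
np.save('J.npy',J)
T=lambda x:(J@np.r_[x,1])[:3]
a=.26
for q in ([5,0,18],[-200,-60,18],[-200,60,18],[130,60,18],[130,-60,18],[55,0,58],[55-115*np.sin(a),0,58+115*np.cos(a)],[5,37,30],[-125,37,30],[5,-37,30],[-125,-37,30]): print(q,T(q).round(1),proj('top',T(q)).round(1),proj('side',T(q)).round(1))
# bear points in jig frame: top surface z~36
L=(W-J[:3,3])@J[:3,:3]
s_=(abs(L[...,1])<33)&(L[...,0]>-190)&(L[...,0]<0)&(L[...,2]>31)&(L[...,2]<41)
print('bear x range',np.percentile(L[s_][:,0],[0,1,5,50,95,99,100]), 'y',np.percentile(L[s_][:,1],[1,50,99]),'z',np.median(L[s_][:,2]))
for c in ('top','side'):
    q=cv2.imread(f'pics/{c}0.png')
    def line(A,Bq,col):
        a,b=proj(c,np.array([T(A),T(Bq)])); a,b=[tuple(int(x*8*4)for x in k)for k in(a*1,b*1)]
        return a,b,col
    Z=5; x0,y0,w0,h0=(195,165,180,100) if c=='top' else (260,130,120,150)
    if c=='side': Z=4
    im=cv2.resize(q[y0:y0+h0,x0:x0+w0],None,fx=Z,fy=Z,interpolation=cv2.INTER_CUBIC)
    P=lambda x:tuple(int(k) for k in ((proj(c,T(x))[0]+.5-[x0,y0])*Z).round())
    for A,Bq in [([-200,-60,18],[130,-60,18]),([-200,60,18],[130,60,18]),([-200,-60,18],[-200,60,18]),([130,-60,18],[130,60,18]),([-125,-37,30],[5,-37,30]),([-125,37,30],[5,37,30]),([5,-37,40],[5,37,40]),([55,0,58],[55-136*np.sin(a),0,58+136*np.cos(a)])]:
        cv2.line(im,P(A),P(Bq),(255,0,0),1)
    cv2.imwrite(f'pics/{c}_fit.png',im)
E
python3 fit.py
```

```text
[[0, 0, 640, 400, 251136], [205, 175, 159, 85, 4474], [267, 197, 19, 19, 168], [263, 217, 17, 15, 186]]
z 18.001821929426683
520.6629638671875 24.706832885742188 329.86895751953125 119.03907775878906 75.14456939697266
[[ 420.84674 -119.45517]
 [ 535.90704 -149.97452]
 [ 620.4792   168.86884]
 [ 505.41888  199.38818]]
jig [529.63630009  58.5369873 ] yaw 75.14456
[5, 0, 18] [530.9  63.4  18. ] [[266.3 212. ]] [[311.6 211.1]]
[-200, -60, 18] [ 536.4 -150.2   18. ] [[363.7 206.8]] [[363.5 260.6]]
[-200, 60, 18] [ 420.4 -119.4   18. ] [[352.  260.5]] [[306.5 272.2]]
[130, 60, 18] [505.  199.6  18. ] [[203.7 225.6]] [[278.5 189.1]]
[130, -60, 18] [621.  168.8  18. ] [[219.  173.8]] [[322.4 182.2]]
[55, 0, 58] [543.7 111.7  58. ] [[241.2 203.1]] [[306.2 186.8]]
[np.float64(25.43573653240216), 0, np.float64(169.13484748546904)] [536.2  83.1 169.1] [[246.3 194.2]] [[306.7 151.4]]
[5, 37, 30] [495.2  72.9  30. ] [[261.2 227.5]] [[296.4 209.6]]
[-125, 37, 30] [461.8 -52.8  30. ] [[320.2 241.3]] [[308.9 242.5]]
[5, -37, 30] [566.7  53.9  30. ] [[270.  194.8]] [[326.2 204.5]]
[-125, -37, 30] [533.4 -71.8  30. ] [[328.  208.1]] [[342.  236.3]]
bear x range [-141.08074877 -138.05443835 -132.11695786  -82.01495848  -37.37313162
  -33.20284555  -31.81156414] y [-32.28249648   0.41049822  32.33207484] z 35.83578565817322
```

View pics/top_fit.png

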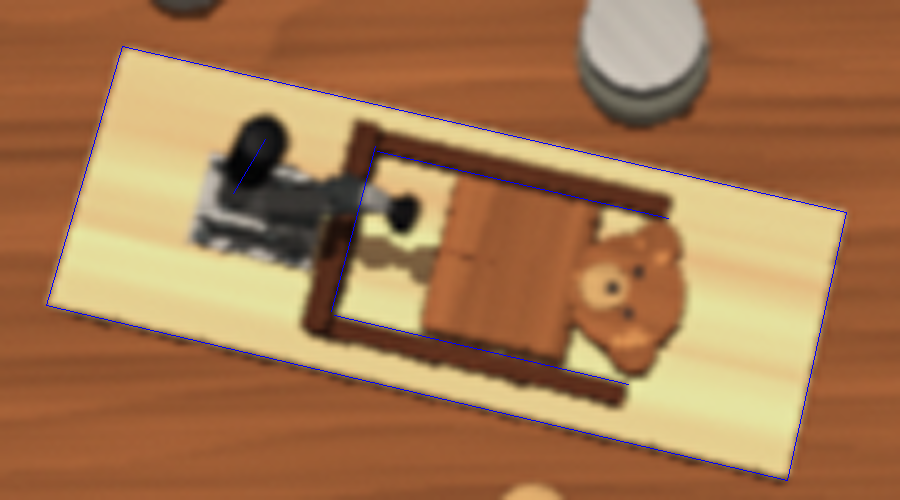

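The model overlay fits the board, the channel and the stop. The crop confirms the brown bear in the channel is the right one: feet at jig x ≈ -31.5, crown at ≈ -141.5, so it has about 36.5 mm to go. I'll align the tool with the jig and travel high with the fingers shut.

```bash
python3 -m pendant '[[0,0,0,0,-1.18],[0,-29,24,0,0],[0,-29,24,0,0],[0,-29,24,0,0],[0,-29,24,0,0],[0,-29,24,0,0],[0,-29,24,0,0],[0,-29,24,0,0],[0,-29,24,0,0],[0,-29,24,0,0]]'
python3 -m pendant '[[0,-29,24,0,0],[0,-29,24,0,0],[0,-29,24,0,0],[0,-29,24,0,0],[0,-29,24,0,0],[0,-29,24,0,0],[0,-29,24,0,0],[0,-29,24,0,0],[0,-29,24,0,0],[0,-29,24,0,0]]'
cat >> h.py <<'E'
J=np.load('J.npy')
def st():
    s=r.sense(); p=(s['tool_pos']-J[:3,3])@J[:3,:3]
    print('t',round(s['time'],2),'tcp jig',p.round(1),'rot',s['tcp_rot'].round(2),'F jig',(s['ft_force']@J[:3,:3]).round(2),'gap',round(s['finger_gap'],1)); return p
E
python3 -c "from h import *;st()"
```

```text
time: 1.9
tool_pos: [308.0, 267.7, 211.1]
tcp_rot: [180.0, -0.0, 75.2]
ft_force: [0.3, 0.2, 0.0]
finger_gap: -0.1
time: 2.9
tool_pos: [465.7, -74.5, 211.1]
tcp_rot: [180.0, -0.0, 75.2]
ft_force: [1.2, 0.3, 0.2]
finger_gap: -0.1
t 2.9 tcp jig [-144.9   27.7  211.1] rot [179.96  -0.    75.19] F jig [ 0.61 -1.04  0.24] gap -0.1
```

```bash
python3 -m pendant '[[0,-17,14,0,0],[0,-18,14,0,0],[0,0,0,30,0],[0,0,0,30,0],[0,0,0,30,0],[0,0,0,30,0],[0,0,0,30,0],[0,0,0,20,0],[0,0,0,16,0],[0,0,0,0,0]]'
python3 - <<'E'
from h import *
st()
p,d=snap('side','side1'); cv2.imwrite('pics/side1c.png',cv2.resize(p[120:300,240:420],None,fx=3.3,fy=3.3,interpolation=cv2.INTER_CUBIC))
E
```

```text
time: 3.9
tool_pos: [481.1, -113.0, 22.3]
tcp_rot: [-179.7, -0.0, 75.2]
ft_force: [-1.4, -0.6, 0.2]
finger_gap: 0.2
t 3.9 tcp jig [-178.3    2.9   22.3] rot [-1.7973e+02 -2.0000e-02  7.5190e+01] F jig [-0.9   1.25  0.16] gap 0.2
```

View pics/side1c.png

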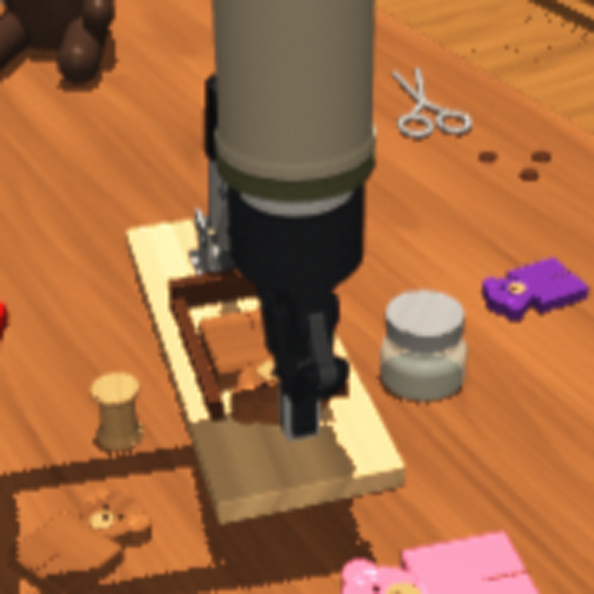

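The shut fingers stand behind the bear's crown on the centreline, at crop (298,425), with nothing disturbed. I'll approach gently.

```bash
python3 -m pendant '[[0,0,0,0,0],[0,4,0,0,0],[0,4,0,0,0],[0,0,0,0,0]]' >/dev/null; python3 -c "from h import *;st()"
```

```text
t 4.35 tcp jig [-169.9    0.    25.7] rot [ 1.7992e+02 -1.0000e-02  7.5180e+01] F jig [ 0.53 -0.85 -1.11] gap 0.3
```

```bash
python3 -m pendant '[[0,3,0,0,0],[0,3,0,0,0],[0,3,0,0,0],[0,3,0,0,0],[0,3,0,0,0],[0,3,0,0,0],[0,3,0,0,0],[0,3,0,0,0]]' >/dev/null; python3 -c "from h import *;st()"
python3 -m pendant '[[0,3,0,0,0],[0,3,0,0,0],[0,3,0,0,0],[0,3,0,0,0],[0,3,0,0,0],[0,0,0,0,0]]' >/dev/null
python3 - <<'E'
from h import *
st()
for c in('top','side'):
    p,d=snap(c,c+'2'); L=(world(c,d)-J[:3,3])@J[:3,:3]
    s=(abs(L[...,1])<25)&(L[...,0]>-85)&(L[...,0]<2)&(L[...,2]>32)&(L[...,2]<38.5)
    print(c,s.sum(),np.percentile(L[s][:,0],[95,99,100]) if s.sum() else '')
    cv2.imwrite(f'pics/{c}2c.png',cv2.resize(p[170:270,200:370] if c=='top' else p[150:280,260:390],None,fx=4.5,fy=4.5,interpolation=cv2.INTER_CUBIC))
E
```

```text
t 5.15 tcp jig [-146.2    0.6   24.9] rot [-180.     -0.     75.15] F jig [-0.65  1.09  0.81] gap -0.2
t 5.75 tcp jig [-131.1    0.6   24.9] rot [-180.     -0.     75.17] F jig [-0.54  0.58  0.09] gap 0.2
top 266 [-47.72625923 -46.48405284 -46.02973643]
side 150 [-36.14556315   1.65932309   1.73898535]
```

View pics/top2c.png

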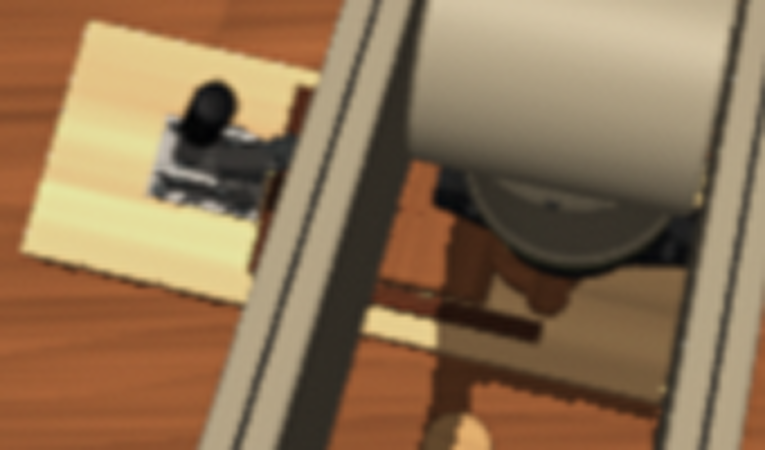

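The arm hides the feet edge in this view, so I'll push slowly until the force shows contact with the stop.

```bash
python3 -m pendant '[[0,2,0,0,0],[0,2,0,0,0],[0,2,0,0,0],[0,1,0,0,0],[0,0,0,0,0]]' >/dev/null; python3 -c "from h import *;st()"
python3 -m pendant '[[0,1,0,0,0],[0,1,0,0,0],[0,0,0,0,0]]' >/dev/null; python3 -c "from h import *;st()"
python3 - <<'E'
from h import *
p,d=snap('side','side3'); L=(world('side',d)-J[:3,3])@J[:3,:3]
s=(abs(L[...,1])<33)&(L[...,0]>-85)&(L[...,0]<3)&(L[...,2]>32)&(L[...,2]<38.5)
print(s.sum(),np.percentile(L[s][:,0],[50,90,99]))
cv2.imwrite('pics/side3c.png',cv2.resize(p[150:270,260:380],None,fx=5,fy=5,interpolation=cv2.INTER_CUBIC))
E
```

```text
t 6.35 tcp jig [-124.3    0.6   24.9] rot [-180.     -0.     75.16] F jig [ 0.37  0.18 -0.03] gap -0.0
t 6.65 tcp jig [-122.4    0.6   24.9] rot [-180.     -0.     75.15] F jig [0.33 0.44 0.5 ] gap -0.0
182 [-56.87058588 -38.0327173    2.54860237]
```

View pics/side3c.png

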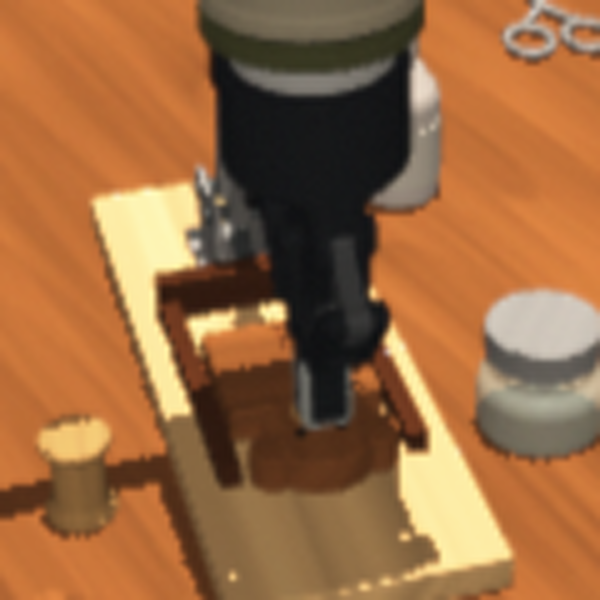

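Run:
```python
from h import *
for q in ([-178,1.5,22],[-122.4,.6,25],[-122.4,.6,40],[-141.5,0,18],[-141.5,0,36],[-130,0,36],[-111,0,18],[-31.5,30,36],[-20,30,36],[-10,30,36]):
    print(q,proj('side',(J@np.r_[q,1])[:3]).round(1), ((proj('side',(J@np.r_[q,1])[:3])-[260,150])*5).round())
d=optics.snapshot('side')[1]; L=(world('side',d)-J[:3,3])@J[:3,:3]
for v in range(228,252,2): print(v,L[v,325].round(0),L[v,321].round(0),L[v,316].round(0))
```

```text
[-178, 1.5, 22] [[331.7 258. ]] [[358. 540.]]
[-122.4, 0.6, 25] [[325.  240.5]] [[325. 453.]]
[-122.4, 0.6, 40] [[324.9 235.1]] [[324. 425.]]
[-141.5, 0, 18] [[327.7 248.4]] [[339. 492.]]
[-141.5, 0, 36] [[327.5 241.9]] [[338. 459.]]
[-130, 0, 36] [[326.1 238.6]] [[331. 443.]]
[-111, 0, 18] [[324.  239.8]] [[320. 449.]]
[-31.5, 30, 36] [[302.4 215.5]] [[212. 327.]]
[-20, 30, 36] [[301.4 212.7]] [[207. 314.]]
[-10, 30, 36] [[300.5 210.4]] [[202. 302.]]
228 [-138.    4.   71.] [-131.   11.   67.] [-90.  12.  38.]
230 [-138.    4.   66.] [-130.   11.   61.] [-96.  14.  37.]
232 [-135.    3.   58.] [-131.   11.   57.] [-101.   15.   36.]
234 [-134.    3.   53.] [-130.   11.   51.] [-110.   17.   38.]
236 [-121.   -0.   36.] [-119.    8.   37.] [-115.   19.   36.]
238 [-128.    2.   37.] [-127.   10.   38.] [-124.   21.   38.]
240 [-135.    4.   37.] [-133.   12.   37.] [-128.   22.   36.]
242 [-142.    6.   37.] [-137.   13.   35.] [-136.   24.   37.]
244 [-143.    6.   33.] [-137.   13.   30.] [-138.   24.   33.]
246 [-139.    5.   24.] [-139.   14.   26.] [-135.   24.   25.]
248 [-142.    6.   21.] [-138.   14.   20.] [-134.   24.   19.]
250 [-147.    8.   20.] [-141.   15.   17.] [-141.   26.   20.]
```

The picture and depth show the fingertips riding above the head, at z of about 45–50 rather than the reported 25. The bear hasn't moved: its crown is still at -141. I'll back off and measure the true tip height.

```bash
python3 -m pendant '[[0,-15,0,0,0],[0,-20,0,0,0],[0,-20,0,0,0],[0,0,0,0,0],[0,0,0,0,0]]' >/dev/null
python3 - <<'E'
from h import *
print(r.grasp_offset, [a for a in dir(r) if a[0]!='_'])
p0=st()
p,d=snap('side','side4'); L=(world('side',d)-J[:3,3])@J[:3,:3]
s=(abs(L[...,1]-p0[1])<18)&(abs(L[...,0]-p0[0])<25)&(L[...,2]>23)
print(s.sum()); Q=L[s]; 
for z in range(23,100,5):
    k=Q[(Q[:,2]>=z)&(Q[:,2]<z+5)]
    if len(k): print(z,len(k),k[:,0].min().round(),k[:,0].max().round(),k[:,1].min().round(),k[:,1].max().round())
x,y=[int(k) for k in proj('side',r.sense()['tool_pos'])[0]]; print(x,y)
c=p[y-60:y+30,x-50:x+50].copy(); c=cv2.resize(c,None,fx=6,fy=6,interpolation=cv2.INTER_CUBIC); cv2.drawMarker(c,(303,363),(0,255,0),0,20,1)
cv2.imwrite('pics/side4c.png',c)
E
```

```text
18.700000000000003 ['PlanningError', 'grasp_offset', 'sense']
t 7.25 tcp jig [-177.5    0.6   24.9] rot [-1.800e+02 -2.000e-02  7.507e+01] F jig [ 0.58  1.08 -0.16] gap 0.2
371
43 7 -186.0 -183.0 -6.0 10.0
48 7 -186.0 -178.0 -8.0 13.0
53 21 -192.0 -178.0 -8.0 13.0
58 21 -194.0 -178.0 -8.0 13.0
63 25 -194.0 -179.0 -8.0 13.0
68 21 -193.0 -173.0 -4.0 13.0
73 27 -193.0 -172.0 -8.0 13.0
78 7 -192.0 -173.0 -4.0 13.0
83 2 -174.0 -170.0 13.0 14.0
88 10 -192.0 -153.0 3.0 15.0
93 11 -201.0 -153.0 4.0 15.0
98 9 -200.0 -153.0 10.0 15.0
331 256
```

View pics/side4c.png

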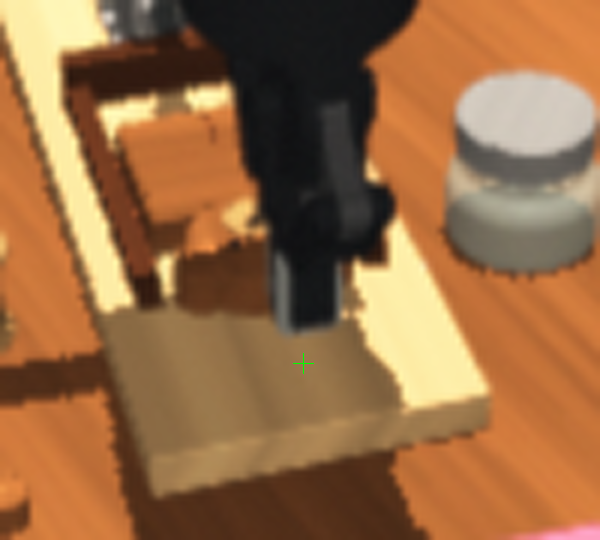

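The true fingertips end well above the reported TCP, marked by the cross at (303,363): they stop at about (308,330), roughly 20 mm higher. I'll lower in steps and watch force and depth.

```bash
cat > tip.py <<'E'
from h import *
p0=st()
d=optics.snapshot('side')[1]; L=(world('side',d)-J[:3,3])@J[:3,:3]
K,e,M=cam('side')
# back face plane x=p0x-14.5 : lowest rows where depth agrees with it
for u in range(326,338,2):
    col=L[:,u]; i=[v for v in range(200,300) if abs(col[v,0]-(p0[0]-15))<5 and abs(col[v,1]-p0[1])<16 and col[v,2]>20]
    if i: print(u,max(i),col[max(i)].round(),L[max(i)+1,u].round())
E
python3 tip.py; python3 -m pendant '[[0,0,0,5,0],[0,0,0,5,0],[0,0,0,5,0],[0,0,0,0,0]]' >/dev/null; python3 tip.py
```

```text
t 7.3 tcp jig [-177.1    0.6   24.9] rot [-1.800e+02 -2.000e-02  7.512e+01] F jig [ 0.23 -0.21  0.25] gap -0.1
326 236 [-188.   15.   90.] [-179.   13.   81.]
328 265 [-195.   14.   21.] [-197.   15.   20.]
330 250 [-193.    9.   57.] [-184.    6.   47.]
332 262 [-188.    4.   20.] [-190.    4.   20.]
334 249 [-193.    0.   58.] [-185.   -2.   48.]
336 249 [-191.   -4.   55.] [-185.   -6.   47.]
t 7.75 tcp jig [-177.1    1.6    8.6] rot [-1.7988e+02 -1.0000e-02  7.5170e+01] F jig [ 0.03  0.45 -0.25] gap -0.1
326 263 [-187.   16.   20.] [-189.   17.   19.]
328 265 [-194.   14.   20.] [-195.   14.   18.]
330 264 [-193.    9.   20.] [-194.   10.   18.]
332 256 [-190.    4.   38.] [-185.    3.   31.]
334 263 [-192.    1.   20.] [-192.    1.   17.]
336 254 [-192.   -4.   43.] [-185.   -6.   34.]
```

```bash
for i in 1 2 3; do python3 -m pendant '[[0,0,0,2,0],[0,0,0,1,0],[0,0,0,0,0]]' >/dev/null; python3 -c "from h import *;st()"; done; python3 tip.py
```

```text
t 8.1 tcp jig [-177.5    0.6    6.8] rot [-180.     -0.     75.15] F jig [ 0.51 -0.63 -0.19] gap -0.3
t 8.4 tcp jig [-177.5    0.8    3.7] rot [-179.98   -0.     75.15] F jig [ 0.51  0.62 -0.32] gap -0.1
t 8.7 tcp jig [-177.4    0.8    0.6] rot [-179.97   -0.     75.15] F jig [-0.81  0.79  0.52] gap -0.4
t 8.7 tcp jig [-177.4    0.8    0.6] rot [-179.97   -0.     75.15] F jig [-0.81  0.79  0.52] gap -0.4
326 246 [-188.   15.   65.] [-180.   13.   55.]
328 264 [-193.   14.   22.] [-194.   14.   19.]
330 260 [-191.    9.   30.] [-183.    7.   20.]
332 259 [-192.    5.   32.] [-186.    3.   23.]
334 262 [-189.   -0.   20.] [-191.    0.   20.]
336 258 [-191.   -4.   32.] [-186.   -6.   24.]
```

The tip is now at about z 26, between the board top (18) and the bear's top (36), with no board contact. Pushing again.

```bash
python3 -m pendant '[[0,3,0,1,0],[0,4,0,1,0],[0,4,0,0,0],[0,4,0,0,0],[0,3,0,0,0],[0,3,0,0,0],[0,3,0,0,0],[0,3,0,0,0],[0,3,0,0,0],[0,0,0,0,0]]' >/dev/null
cat > feet.py <<'E'
from h import *
st()
p,d=snap('side'); L=(world('side',d)-J[:3,3])@J[:3,:3]
for y in (-20,0,15,25):
    s=(abs(L[...,1]-y)<5)&(L[...,0]>-100)&(L[...,0]<-1)&(L[...,2]>33)&(L[...,2]<39)
    print(y,s.sum(),L[s][:,0].max().round(1) if s.any() else '')
E
python3 feet.py
```

```text
t 9.75 tcp jig [-147.1    0.6   -1.1] rot [-1.800e+02 -1.000e-02  7.517e+01] F jig [0.28 0.32 0.22] gap -0.1
-20 0 
0 17 -26.3
15 81 -25.2
25 86 -26.0
```

The bear is now moving with the finger, feet at about -25.5.

```bash
python3 -m pendant '[[0,3,0,0,0],[0,3,0,0,0],[0,3,0,0,0],[0,3,0,0,0],[0,3,0,0,0],[0,3,0,0,0],[0,3,0,0,0],[0,3,0,0,0],[0,2,0,0,0],[0,0,0,0,0]]' >/dev/null; python3 feet.py
for i in 1 2 3; do python3 -m pendant '[[0,1,0,0,0],[0,0,0,0,0]]' >/dev/null; python3 -c "from h import *;st()"; done
```

```text
t 10.8 tcp jig [-121.1    0.6   -1.1] rot [-180.     -0.     75.17] F jig [ 0.16  1.51 -0.01] gap 0.2
-20 0 
0 13 -4.7
15 108 -1.2
25 112 -1.5
t 11.05 tcp jig [-120.4    0.6   -1.1] rot [-180.      0.     75.15] F jig [-0.28  0.1   0.17] gap 0.1
t 11.25 tcp jig [-119.4    0.6   -1.1] rot [180.    -0.    75.15] F jig [-0.2   0.42 -0.26] gap 0.1
t 11.45 tcp jig [-118.6    0.6   -1.1] rot [-1.7999e+02  2.0000e-02  7.5150e+01] F jig [-0.46  0.44 -0.16] gap 0.1
```

```bash
for i in 1 2 3 4; do python3 -m pendant '[[0,0.7,0,0,0],[0,0,0,0,0]]' | grep time; python3 -c "from h import *;st()"; done
```

```text
time: 11.65
t 11.65 tcp jig [-118.4    0.7   -1.1] rot [-1.7998e+02  7.0000e-02  7.5150e+01] F jig [-4.83  0.86  0.57] gap 0.1
time: 11.85
t 11.85 tcp jig [-118.3    0.8   -1.1] rot [-1.7997e+02  1.2000e-01  7.5150e+01] F jig [-7.35  1.64  1.54] gap -0.3
time: 12.05
t 12.05 tcp jig [-118.2    0.9   -1.2] rot [-1.7996e+02  1.7000e-01  7.5150e+01] F jig [-10.85   1.99   2.25] gap 0.2
time: 12.25
t 12.25 tcp jig [-118.1    0.9   -1.1] rot [-179.95    0.22   75.15] F jig [-13.95   2.22   3.63] gap -0.1
```

The force rose sharply at TCP -118.5 and reached 14 N, so the feet are against the stop. Now I'll back off, lift, and come up to the handle from behind. The tip sits about 26 mm above the reported TCP.

```bash
python3 -m pendant '[[0,-9,0,0,0],[0,-25,0,0,0],[0,0,0,-29,0],[0,0,0,-29,0],[0,0,0,-29,0],[0,0,0,-29,0],[0,0,0,-29,0],[0,20,0,0,0],[0,0,0,0,0],[0,0,0,0,0]]' >/dev/null; python3 feet.py
python3 - <<'E'
from h import *
p,d=snap('side','side5')
cv2.imwrite('pics/side5c.png',cv2.resize(p[130:260,250:400],None,fx=4.5,fy=4.5,interpolation=cv2.INTER_CUBIC))
E
```

```text
t 13.25 tcp jig [-129.5    0.9  143.5] rot [-1.7997e+02 -1.0000e-02  7.5210e+01] F jig [ 0.36  0.78 -0.14] gap -0.0
-20 105 -2.5
0 111 -1.3
15 105 -1.7
25 108 -1.7
```

View pics/side5c.png

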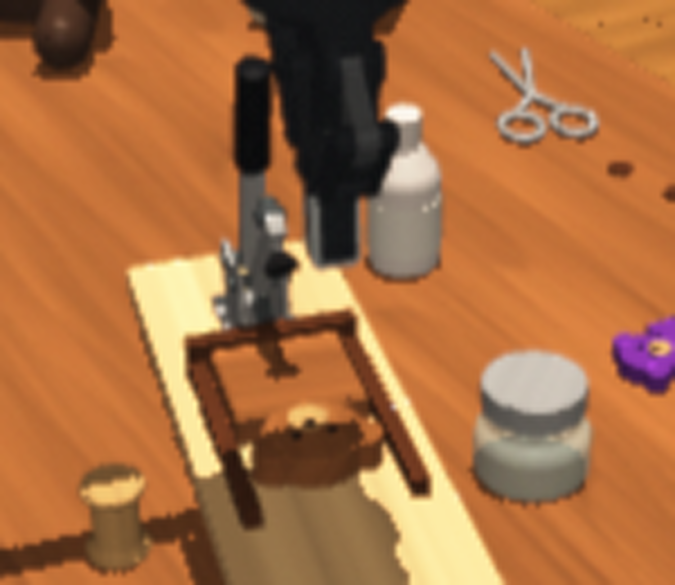

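The feet edge now lies along the stop across the whole width, about crop (210-350, 340), and the bear is square in the channel. Next, the handle.

```bash
python3 -m pendant '[[0,25,0,0,0],[0,25,0,0,0],[0,25,0,0,0],[0,25,0,0,0],[0,8,0,0,0],[0,0,0,0,0]]' >/dev/null; python3 -c "from h import *;st()"
python3 -m pendant '[[0,5,0,0,0],[0,5,0,0,0],[0,5,0,0,0],[0,5,0,0,0],[0,5,0,0,0],[0,0,0,0,0]]' >/dev/null; python3 -c "from h import *;st()"
python3 - <<'E'
from h import *
p,d=snap('side','side6')
cv2.imwrite('pics/side6c.png',cv2.resize(p[110:240,250:400],None,fx=4.5,fy=4.5,interpolation=cv2.INTER_CUBIC))
E
```

```text
t 13.95 tcp jig [-21.4   1.  143.2] rot [-1.7993e+02  2.0000e-02  7.5230e+01] F jig [0.57 0.34 0.16] gap 0.3
t 14.55 tcp jig [  3.6   0.3 144.2] rot [1.7996e+02 1.0000e-02 7.5160e+01] F jig [-2.86 -0.41  1.36] gap 0.1
```

View pics/side6c.png

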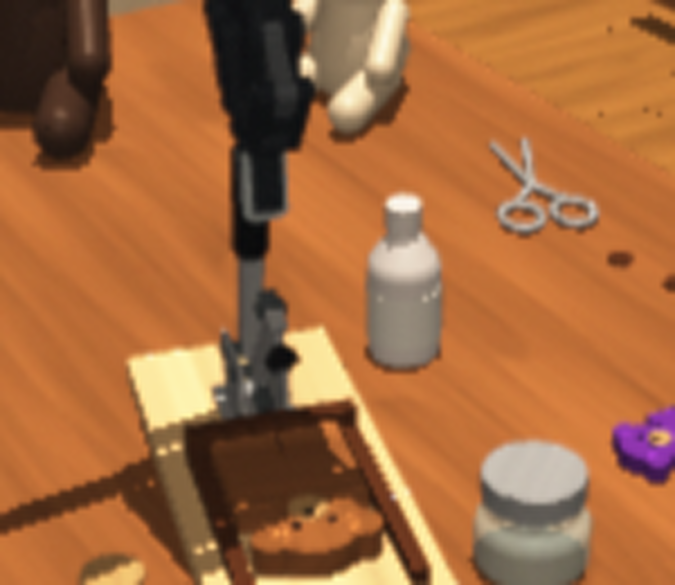

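The finger is on the grip at (262,190), with 3 N of spring resistance. Swinging it over along its arc.

```bash
python3 -m pendant '[[0,6,0,0,0],[0,6,0,0,0],[0,6,0,0,0],[0,6,0,0,0],[0,6,0,0,0],[0,8,0,0,0],[0,8,0,0,0],[0,8,0,0,0],[0,9,0,1,0],[0,0,0,0,0]]' >/dev/null
python3 - <<'E'
from h import *
st(); p,d=snap('side','side7'); print(optics.search_frame('side','handle')[:1])
cv2.imwrite('pics/side7c.png',cv2.resize(p[110:240,250:400],None,fx=4.5,fy=4.5,interpolation=cv2.INTER_CUBIC))
E
```

```text
t 15.6 tcp jig [ 67.3   1.1 142.1] rot [-1.7994e+02  1.0000e-02  7.5210e+01] F jig [-3.57 -0.62 -0.07] gap -0.3
[{'at': [541.5, 120.4, 113.3], 'score': 0.56}]
```

View pics/side7c.png

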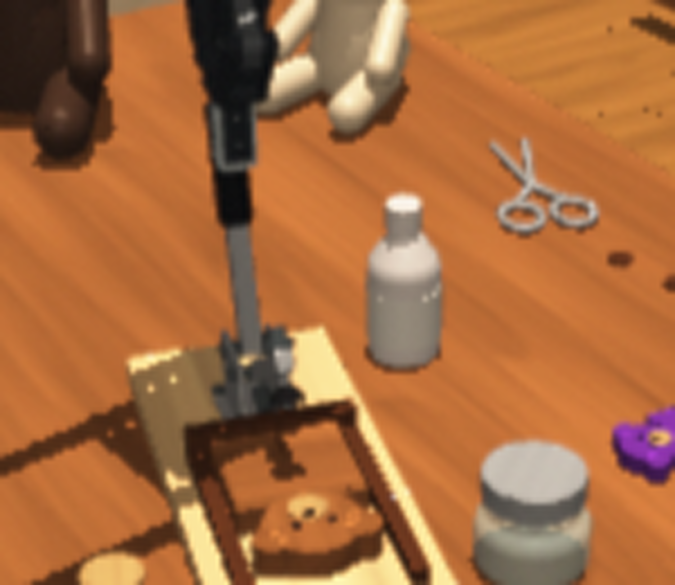

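```bash
python3 -m pendant '[[0,8,0,3,0],[0,8,0,3,0],[0,8,0,3,0],[0,7,0,3,0],[0,6,0,4.3,0],[0,6,0,4.3,0],[0,6,0,4.4,0],[0,0,0,0,0]]' >/dev/null; python3 -c "from h import *;st()"
python3 -m pendant '[[0,6,0,5.5,0],[0,5,0,5.5,0],[0,4,0,5,0],[0,4,0,6,0],[0,3,0,5,0],[0,2,0,5,0],[0,0,0,0,0],[0,0,0,0,0]]' >/dev/null
python3 - <<'E'
from h import *
st(); p,d=snap('side','side8'); print(optics.search_frame('side','handle')[:1])
cv2.imwrite('pics/side8c.png',cv2.resize(p[110:240,250:400],None,fx=4.5,fy=4.5,interpolation=cv2.INTER_CUBIC))
E
```

```text
t 16.5 tcp jig [116.1   1.  117. ] rot [-179.96   -0.     75.19] F jig [-0.71 -0.6   2.88] gap 0.1
t 17.3 tcp jig [139.3   0.7  85.7] rot [-1.7998e+02  1.0000e-02  7.5150e+01] F jig [-0.09 -0.39  0.5 ] gap 0.1
[{'at': [555.0, 168.5, 73.5], 'score': 0.56}]
```

View pics/side8c.png

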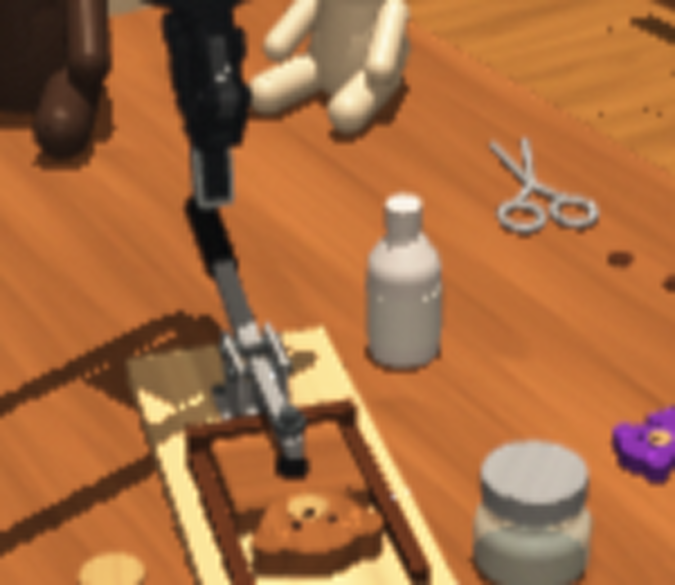

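The handle has dropped clear of the finger and the foot is on the bear's belly at (291,465). I'll retreat up and away, then verify.

```bash
python3 -m pendant '[[0,0,0,-25,0],[0,0,0,-30,0],[0,0,0,-30,0],[0,0,0,-20,0],[0,20,-25,0,0],[0,20,-25,0,0],[0,20,-25,0,0],[0,20,-25,0,0],[0,20,-25,0,0],[0,20,-25,0,0]]' >/dev/null; python3 -m pendant '[[0,20,-25,0,0],[0,20,-25,0,0],[0,20,-25,0,0],[0,20,-25,0,0],[0,0,0,0,0],[0,0,0,0,0]]' >/dev/null
python3 feet.py
python3 - <<'E'
from h import *
ims=[]
for c,b in(('top',(165,265,195,375)),('side',(130,280,250,400))):
    p,d=snap(c,c+'9'); L=(world(c,d)-J[:3,3])@J[:3,:3]
    s=(abs(L[...,1])<12)&(L[...,0]>75)&(L[...,0]<210)&(L[...,2]>35)&(L[...,2]<120)
    Q=L[s]; print(c,'handle pts',len(Q), 'slope deg',np.degrees(np.arctan(np.polyfit(Q[:,0],Q[:,2],1)[0])).round(1), Q.max(0).round())
    s=(abs(L[...,1])<8)&(L[...,0]>-50)&(L[...,0]<20)&(L[...,2]>46)&(L[...,2]<130); Q=L[s]
    print('arm',len(Q),'slope',np.degrees(np.arctan(np.polyfit(Q[:,0],Q[:,2],1)[0])).round(1),Q.min(0).round(),Q.max(0).round())
    s=(abs(L[...,1])<33)&(L[...,0]>-130)&(L[...,0]<-60)&(L[...,2]>31)&(L[...,2]<39); print('crown',L[s][:,0].min(),'z',np.median(L[s][:,2]))
    for q in('spool','jar','glue'): print(q,[np.round(x['at']) for x in optics.search_frame(c,q)][:1])
    m=cv2.resize(p[b[0]:b[1],b[2]:b[3]],None,fx=4 if c=='top' else 2,fy=3 if False else (4 if c=='top' else 2),interpolation=cv2.INTER_CUBIC); ims.append(m)
t,s=ims; H=np.zeros((600,800,3),np.uint8); t=t[:300] if 0 else cv2.resize(t,(480,267)); s=cv2.resize(s,(330,330)); H[:267,:480]=t; H[267:597,:330]=s
cv2.imwrite('pics/fin.png',H); st()
E
```

```text
t 19.0 tcp jig [339.6 250.9 191.2] rot [ 1.7997e+02 -1.0000e-02  7.5240e+01] F jig [ 0.73 -0.52 -0.22] gap -0.2
-20 101 -1.7
0 73 -6.1
15 107 -1.1
25 111 -1.9
top handle pts 452 slope deg 10.6 [188.  10.  93.]
arm 178 slope -7.7 [-46.  -8.  47.] [20.  7. 77.]
crown -105.24287259952366 z 35.82618729068486
spool [array([405., -10.,  41.])]
jar [array([600., -64.,  54.])]
glue [array([649., 133.,  65.])]
side handle pts 178 slope deg 11.5 [186.  12.  92.]
arm 101 slope -2.5 [-49.  -4.  46.] [19.  8. 75.]
crown -107.8395037474456 z 36.904314076942796
spool [array([398., -19.,  32.])]
jar [array([600., -77.,  40.])]
glue [array([653., 131.,  51.])]
t 19.45 tcp jig [339.  250.1 191. ] rot [180.   -0.   75.1] F jig [-0.41  0.2  -0.57] gap 0.1
```

View pics/fin.png

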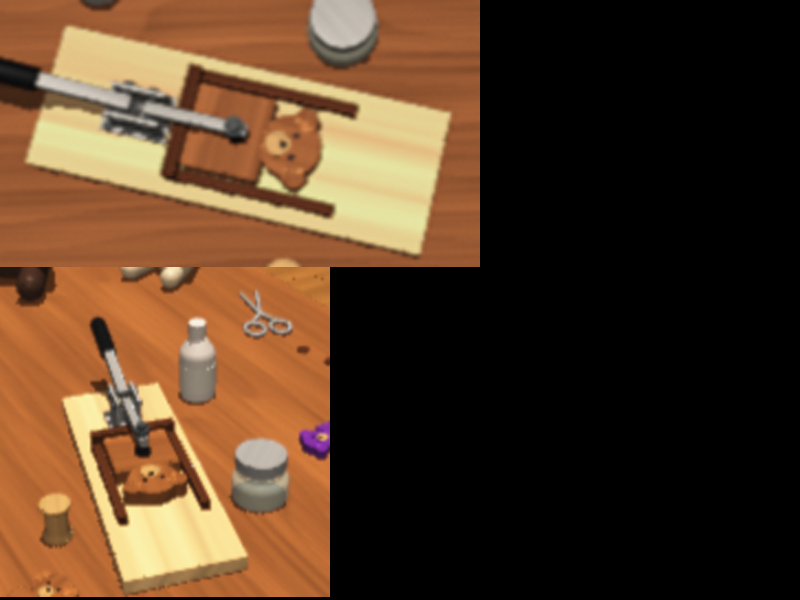

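The last view shows the feet flush against the stop, the foot on the belly and the handle locked, about 10.6° above level against the expected 9.7°. The bystanders are where they were. Handing in.

```bash
python3 -c "from bench import hand_in; print(hand_in())"
```

```text
the job is handed in; nothing more can be done
None
```

I pushed the brown bear along its channel until its feet met the stop. I then swung the clamp handle past its dead point, and it snapped down into lock. I handed the job in at about 19.5 s, with the arm well clear of everything.

**Final checks:**
- **Bear:** the crown is at jig x -105.2 from the top camera (target -105). The side camera gave -107.8, a less sharp reading. Force rose sharply to about 14 N when the feet met the stop, and the pictures show the feet edge flush across its width.
- **Clamp:** the handle is 10.6° to 11.5° above level (locked is about 9.7°). The arm is down, with its foot on the bear's belly. I did not measure how hard the foot presses.
- **Bystanders:** the spool, jar and glue bottle read within a few mm of where they started, which is within the detectors' error.

**What went wrong:** on the first push the fingertips passed over the bear without moving it. The real tips are about 26 mm higher than the reported TCP. I measured this from the images and depth, lowered the tool, and repeated the push.

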